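# Route the coil modules to their set-down plates

### The job

Pick out the three circuit modules that carry a gold coil and put each on the plate whose frame has the colour of the module's connector: flat, lengthwise along the plate (either way round) and centred within the coloured frame. Set each down gently rather than dropping it, and leave the two modules without a coil, the jar and the wire reel where they are.

Things in the scene. Friction and masses are not known exactly. Their poses are not given: they have to be found in the camera images.
- coil_red: Black plastic tub 64 mm long (x), 44 wide (y), 18 high, upright sides, green board on top (20 mm above the underside). Round gold wire-wound coil, 29 mm across, top 32 mm above the underside; red connector block 14 x 38 mm at the +x end, top 30 mm above the underside. Origin: centre of the underside; x towards the connector, z up. Flat on the bench, any yaw. About 90 g (60 to 130 g). To be moved.
- coil_blue: Black plastic tub 64 mm long (x), 44 wide (y), 18 high, upright sides, green board on top (20 mm above the underside). Round gold wire-wound coil, 29 mm across, top 32 mm above the underside; blue connector block 14 x 38 mm at the +x end, top 30 mm above the underside. Origin: centre of the underside; x towards the connector, z up. Flat on the bench, any yaw. About 90 g (60 to 130 g). To be moved.
- coil_yellow: Black plastic tub 64 mm long (x), 44 wide (y), 18 high, upright sides, green board on top (20 mm above the underside). Round gold wire-wound coil, 29 mm across, top 32 mm above the underside; yellow connector block 14 x 38 mm at the +x end, top 30 mm above the underside. Origin: centre of the underside; x towards the connector, z up. Flat on the bench, any yaw. About 90 g (60 to 130 g). To be moved.
- plate_red: Fixed flat grey plate, 100 mm (x) by 80 mm (y), 4 mm thick, with a red frame 8 mm wide painted along its edges (field inside 84 x 64 mm; no raised rim). Origin: centre of the underside, on the bench, so its top is 4 mm above the origin; x along the length, z up. Turned by up to 0.4 rad either way from world x.
- plate_blue: Fixed flat grey plate, 100 mm (x) by 80 mm (y), 4 mm thick, with a blue frame 8 mm wide painted along its edges (field inside 84 x 64 mm; no raised rim). Origin: centre of the underside, on the bench, so its top is 4 mm above the origin; x along the length, z up. Turned by up to 0.4 rad either way from world x.
- plate_yellow: Fixed flat grey plate, 100 mm (x) by 80 mm (y), 4 mm thick, with a yellow frame 8 mm wide painted along its edges (field inside 84 x 64 mm; no raised rim). Origin: centre of the underside, on the bench, so its top is 4 mm above the origin; x along the length, z up. Turned by up to 0.4 rad either way from world x.
- plain_red: Black plastic tub 64 mm long (x), 44 wide (y), 18 high, upright sides, green board on top (20 mm above the underside). No coil: two black chips 22 x 13 mm (tops 25 mm up); red connector block 14 x 38 mm at the +x end, top 30 mm up. Origin: centre of the underside; x towards the connector, z up. Flat on the bench, any yaw. About 90 g, loose. To be left where it is.
- plain_blue: Black plastic tub 64 mm long (x), 44 wide (y), 18 high, upright sides, green board on top (20 mm above the underside). No coil: two black chips 22 x 13 mm (tops 25 mm up); blue connector block 14 x 38 mm at the +x end, top 30 mm up. Origin: centre of the underside; x towards the connector, z up. Flat on the bench, any yaw. About 90 g, loose. To be left where it is.
- flux_bottle: Bystander: small amber glass jar with a white cap, 40 mm across, 56 mm high, upright and loose. Origin: centre of the underside. To be left where it is.
- wire_reel: Bystander: reel of copper wire with white flanges, 52 mm across, 30 mm high, lying flat and loose. Origin: centre of the underside. To be left where it is.
Things that resemble listed ones, but are neither listed nor needed, are in the scene too. What is shaped like the coil_blue but pink is not meant.

How it is judged:
At the end, for the whole second after the job is handed in: Each coil module lies flat (0.1 rad) on the plate of its connector's colour, centre within 14 mm of the plate's along and across it, lengthwise within 0.4 rad, either way round, released and at rest; the modules without a coil, jar and reel are within 20 mm of their starts (x of coil_red in the frame of plate_red between -0.014 and 0.014 m and y of coil_red in the frame of plate_red between -0.014 and 0.014 m and z of coil_red in the frame of plate_red between 0.001 and 0.008 m and angle between each of coil_red, coil_blue, coil_yellow's own z axis and vertical below 0.1 rad and angle between the x axis of coil_red and the x axis of plate_red, either way round below 0.4 rad and linear speed of each of coil_red, coil_blue, coil_yellow below 0.02 m/s and angular speed of each of coil_red, coil_blue, coil_yellow below 0.2 rad/s and x of coil_blue in the frame of plate_blue between -0.014 and 0.014 m and y of coil_blue in the frame of plate_blue between -0.014 and 0.014 m and z of coil_blue in the frame of plate_blue between 0.001 and 0.008 m and angle between the x axis of coil_blue and the x axis of plate_blue, either way round below 0.4 rad and x of coil_yellow in the frame of plate_yellow between -0.014 and 0.014 m and y of coil_yellow in the frame of plate_yellow between -0.014 and 0.014 m and z of coil_yellow in the frame of plate_yellow between 0.001 and 0.008 m and angle between the x axis of coil_yellow and the x axis of plate_yellow, either way round below 0.4 rad and distance of each of plain_red, plain_blue, flux_bottle, wire_reel from where it was at the start of the episode below 0.02 m); the robot touches nothing.
It fails at once if the module with the coil and red connector is let go (no finger touching it) with its underside more than 20 mm above the bench (height (world z) of coil_red above 0.02 m and contact force between coil_red and the fingers below 0.01 N).
It fails at once if the module with the coil and blue connector is let go (no finger touching it) with its underside more than 20 mm above the bench (height (world z) of coil_blue above 0.02 m and contact force between coil_blue and the fingers below 0.01 N).
It fails at once if the module with the coil and yellow connector is let go (no finger touching it) with its underside more than 20 mm above the bench (height (world z) of coil_yellow above 0.02 m and contact force between coil_yellow and the fingers below 0.01 N).
It fails at once if a module without a coil, the jar or the wire reel is shifted by more than 20 mm (distance of any of plain_red, plain_blue, flux_bottle, wire_reel from where it was at the start of the episode above 0.02 m).
It also fails if it takes over 96 s, if anything falls off the work surface, if the arm or the gripper's body presses on something with over 40 N, if the wrist force passes 120 N, or if a joint passes its speed limit or range.

### The arm

A 6-joint arm with a two-finger parallel gripper is mounted at the origin on the work surface. World frame = base frame: x ahead of the robot, y to its left, z up, the work surface at z = 0. Lengths are in m, angles in rad, forces in N, time in s.
With the tool pointing down it reaches from about 0.325 to 0.775 m from the base axis. Payload 9.3 kg.
Tool frame: the origin (TCP) lies at the very end of the fingers, on their centre line; the grasp point (between the pads) lies 19 mm behind it; z points along the fingers, x is the direction in which the jaws open and shut, and the axes are right-handed (so a half turn about z gives the same grasp; the last joint's range is limited). The gripper opens to 85 mm and grips with 20 to 120 N. Pads are 22 mm wide; open, the fingers measure 114 mm over their backs; the gripper's body (76 mm by 85 mm) begins 54 mm behind the grasp point. The pads swing forward as they close: fully open they stand 13 mm farther back than shut.
Start: joints at [-1.412, 0.259, 0.021, 1.334, 0, 1.418], TCP at [0.169, -0.523, 0.231] pointing down, gripper open.
Joint ranges: [-3.04, 3.04], [-0.91, 1.82], [-1.04, 1.36], [-1.92, 1.95], [-1.52, 1.45], [-3.14, 3.14]. Speed limits (rad/s): [2.22, 2.22, 2.79, 3.14, 3.14, 3.14].

### API

Orientations are given as a rotation vector (axis times angle).
In Python, from station import monitor, imaging, hand_in gives the robot as it stands.
- The arm moves only by the shell command python3 -m jog 'ROWS'. ROWS is JSON, one flat list of numbers, 7 for each row, row after row: the turn, a rotation vector about the world's x, y, z in rad, then the shift along the world's x, y, z in cm, then the opening, from 0 (shut) to 1 (fully open). A call has 1 to 5 rows; each row is the pose to reach, as a shift and turn from the pose commanded when the call began; what a row does not reach only later rows make up. A row lasts 1/12 s, in which the tool goes at most 41.7 mm and 7.16 degrees, less where a joint would pass 70% of its speed; a pose out of reach is approached as far as the arm can. A call with a gripper value outside its range is refused whole. The fingers move at their own pace and stop on an object; the grip force is fixed at half the most. Time passes only in rows, so rows that repeat a pose let the fingers close. It gives the time, the measured TCP pose, the force and the opening at its end, in the units of the state.
- monitor.read_state(): the state, without advancing time (a new reading comes with each control period).
- imaging.read_camera(name): name is "scene" or "top" or "wrist"; returns the picture (420x560x3 uint8, blue, green, red); there is no depth.
- imaging.camera_model(name): a dict with "vfov" (degrees; the focal length in pixels is half the picture's height over the tangent of half this angle, whatever the lens; pixels are square), "cx", "cy" (the principal point, pixels), "dist" ([k1, k2, p1, p2, k3] as OpenCV has them; the pictures are not rectified), "rvec" (rotation vector, rad) and "tvec" (3), from world to camera coordinates, as OpenCV has them. Camera axes: x right, y down, z forward; pixel columns grow to the right and rows downward; lengths in m; the calibration is good to about 2 mm. A picture is of the moment at which its call begins: read the wrist's pose just before it. camera_model takes no time and is no camera call; for the wrist camera it gives the pose at the moment of the call.
- hand_in(): hands the job in, once; it reports no verdict.
Trained networks look in the newest picture that a camera, given by its name, has taken for a name from the list of things; names that differ only in an ending like _2 or _b are one class to them, and where a whole thing is asked for, a point or a joint stands for the part that bears it (a point fixed in the world has none). Each returns a list of dicts, best first, with "score" (0 to 1); they miss things now and then, are a little off and sometimes report something else, mostly with a low value. They report only what shows in the picture. A call takes as long as a camera call. They do not tell look-alikes from the thing itself.
- imaging.spot_in(camera, name): "rect" ([centre column, centre row, width, height] as shares, 0 to 1, of the picture: columns of its width, rows of its height, round what is visible of it).
- imaging.tip_of(camera, name): "xy" ([column, row] as shares, 0 to 1, of the picture: columns of its width, rows of its height: a listed point, or the origin of a listed thing).
The state is a dict: "clock": time; "q": joint angles; "qvel": joint speeds; "joint_efforts": joint torques, N m; "ee_pos": TCP position; "tcp_rot": TCP orientation; "force": force on the tool from outside, world axes, zero at the start; "ft_torque": the same for the moment, N m; "width": finger opening in m.
Only numpy, scipy, OpenCV 4.12 (cv2) and the standard library are available. Lean on these libraries where they do the work, as an engineer would, in place of code of your own. Each camera call takes 0.05 s, during which the arm holds its last target.

## Working session

There is one attempt and no reset: what is moved stays moved. The work goes in short steps, Python scripts to look and compute and a shell command to move; the robot and the scene stay as the last step left them, time stands still between calls to the robot, and variables do not carry over. Pictures are saved under pics/ and viewed, and the job is handed in when it is done.

```bash
mkdir -p pics; ls; python3 - <<'E'
from station import monitor, imaging
import cv2
s=monitor.read_state(); print(s)
for n in ("top","scene"):
    im=imaging.read_camera(n); cv2.imwrite(f"pics/{n}0.png",im)
    print(n,imaging.camera_model(n))
E
```

```text
pics
{'clock': 0.0, 'q': array([-1.41160251e+00,  2.59194469e-01,  2.07599246e-02,  1.33367449e+00,
        1.01834708e-05,  1.41819083e+00]), 'qvel': array([ 0.00012169, -0.00045518, -0.00071983,  0.00093465,  0.00256647,
        0.00027456]), 'joint_efforts': array([-2.60674869e-04, -5.55639482e+01,  3.44530034e+01,  1.37454944e-02,
       -1.95403159e-04, -1.04485900e-05]), 'ee_pos': array([ 0.16867659, -0.52321193,  0.2306642 ]), 'tcp_rot': array([-2.53866722e+00,  1.84903044e+00,  1.45114036e-03]), 'force': array([-0.61747637, -0.44634521, -0.13548582]), 'ft_torque': array([0.01456275, 0.00678356, 0.00587577]), 'width': 0.0857831769322245}
top {'vfov': 54.75379846829314, 'cx': 285.8953591801479, 'cy': 207.19318014053908, 'dist': array([0.03432288, 0.        , 0.        , 0.        , 0.        ]), 'rvec': array([ 2.16521913, -2.06083236,  0.20875347]), 'tvec': array([-0.00658695,  0.56601581,  0.81845102])}
scene {'vfov': 50.204929606529134, 'cx': 277.52746051202024, 'cy': 201.92252669338066, 'dist': array([-0.08196589,  0.        ,  0.        ,  0.        ,  0.        ]), 'rvec': array([ 0.72199901,  2.67202192, -1.06062374]), 'tvec': array([ 0.48494656, -0.20899045,  1.48340675])}
```

View pics/top0.png

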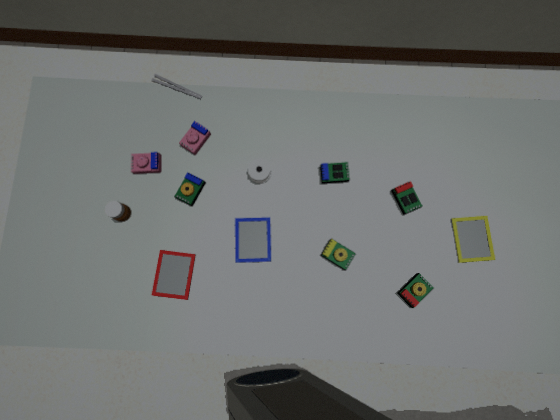

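View pics/scene0.png

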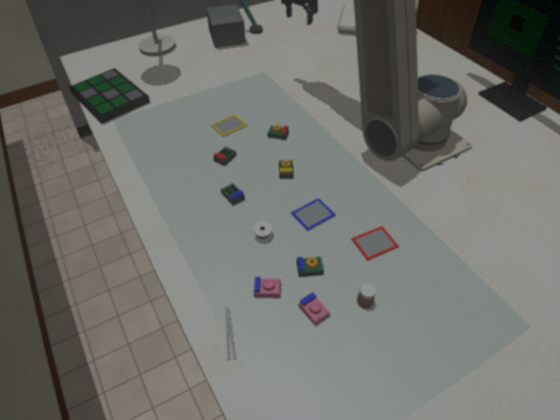

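The top picture shows red plate (174,275), blue plate (253,240) and yellow plate (473,240). The coil modules are blue (190,189), yellow (338,254) and red (415,291). The pink look-alikes are at (195,138) and (146,162), and the plain modules at (335,172) and (406,198).

```bash
cat > h.py <<'E'
import numpy as np, cv2
from station import monitor, imaging
def K(m):
    f=210/np.tan(np.radians(m['vfov'])/2); return np.array([[f,0,m['cx']],[0,f,m['cy']],[0,0,1.]])
def back(m,pts,z):
    u=cv2.undistortPoints(np.array(pts,float).reshape(-1,1,2),K(m),np.array(m['dist']))[:,0]
    R=cv2.Rodrigues(np.array(m['rvec']))[0]; C=-R.T@np.array(m['tvec'])
    d=np.c_[u,np.ones(len(u))]@R
    return C+d*((z-C[2])/d[:,2])[:,None]
def proj(m,P):
    return cv2.projectPoints(np.array(P,float).reshape(-1,1,3),np.array(m['rvec']),np.array(m['tvec']),K(m),np.array(m['dist']))[0][:,0]
def masks(im):
    h=cv2.cvtColor(im,cv2.COLOR_BGR2HSV); H,S,V=cv2.split(h)
    b=(S>140)&(V>60)
    return {'red':(b&((H<6)|(H>174))),'blue':b&(H>105)&(H<130),'yellow':b&(H>=25)&(H<34),'gold':b&(H>14)&(H<25),'green':b&(H>50)&(H<95)}
E
python3 - <<'E'
from h import *
im=cv2.imread('pics/top0.png'); m=imaging.camera_model('top')
for c,k in masks(im).items():
    n,l,st,ce=cv2.connectedComponentsWithStats(k.astype(np.uint8))
    for i in range(1,n):
        if st[i,4]>25:
            pts=cv2.findContours((l==i).astype(np.uint8),0,2)[0][0].reshape(-1,2)
            w=back(m,pts,0.004 if st[i,2]>30 else .03)
            r=cv2.minAreaRect((w[:,:2]*1000).astype(np.float32))
            print(c,st[i],ce[i].round(),'rect mm',np.round(r[0]),np.round(r[1]),round(r[2]))
for n in ['coil_red','coil_blue','coil_yellow','plain_red','plain_blue','plate_red','plate_blue','plate_yellow','flux_bottle','wire_reel']:
    a=imaging.read_camera('top'); o=imaging.tip_of('top',n)[:3]
    print(n,[(round(x['score'],2),(np.array(x['xy'])*[560,420]).round(1),(back(m,[np.array(x['xy'])*[560,420]],0)[0]*1000).round()[:2]) for x in o])
big=cv2.resize(im[100:320,90:510],None,fx=1.9,fy=1.9,interpolation=2); cv2.imwrite('pics/topz.png',big)
E
```

```text
red [395 182  17  11  94] [403. 187.] rect mm [ 630. -240.] [13. 37.] 26
red [152 250  43  50 501] [173. 275.] rect mm [413. 263.] [80. 99.] 86
red [402 289  17  18 112] [410. 297.] rect mm [ 389. -250.] [37. 12.] 47
blue [191 121  17  13  86] [199. 128.] rect mm [749. 232.] [38. 14.] 58
blue [151 152   6  17  87] [153. 160.] rect mm [665. 327.] [38. 11.] 6
blue [322 164   7  16  99] [325. 172.] rect mm [658. -63.] [35. 14.] 2
blue [185 173  17  12 100] [193. 178.] rect mm [627. 234.] [38. 13.] 66
blue [235 218  36  44 381] [253. 240.] rect mm [499.  93.] [99. 78.] 5
yellow [452 216  43  46 424] [473. 239.] rect mm [ 526. -400.] [99. 79.] 7
yellow [323 239  13  18  91] [329. 248.] rect mm [486. -77.] [12. 37.] 61
yellow [414 283  12  13  61] [419. 288.] rect mm [ 409. -271.] [23. 25.] 24
gold [181 183  13  12 111] [187. 189.] rect mm [603. 245.] [25. 27.] 3
green [328 163  21  18 136] [337. 172.] rect mm [659. -91.] [39. 43.] 8
green [175 183  25  20 110] [189. 194.] rect mm [598. 244.] [40. 41.] 68
green [397 189  17  15  74] [404. 194.] rect mm [ 611. -246.] [22. 37.] 26
green [402
[... 257 characters left out ...]
([ 403., -262.]))]
coil_blue [(0.9, array([196.8, 145. ]), array([717., 240.])), (0.55, array([194.9, 191.2]), array([605., 234.])), (0.19, array([337.1, 257.6]), array([468., -99.]))]
coil_yellow [(0.85, array([336.4, 256.4]), array([470., -97.]))]
plain_red [(0.78, array([405. , 196.7]), array([ 616., -252.]))]
plain_blue [(0.9, array([333.1, 175.3]), array([659., -85.]))]
plate_red [(0.89, array([175.8, 272.3]), array([418., 259.]))]
plate_blue [(0.59, array([255.6, 240.4]), array([497.,  87.]))]
plate_yellow [(0.61, array([473.5, 242.4]), array([ 518., -403.]))]
flux_bottle [(0.67, array([121.8, 208. ]), array([557., 397.]))]
wire_reel [(0.78, array([261.2, 172.2]), array([658.,  84.]))]
```

View pics/topz.png

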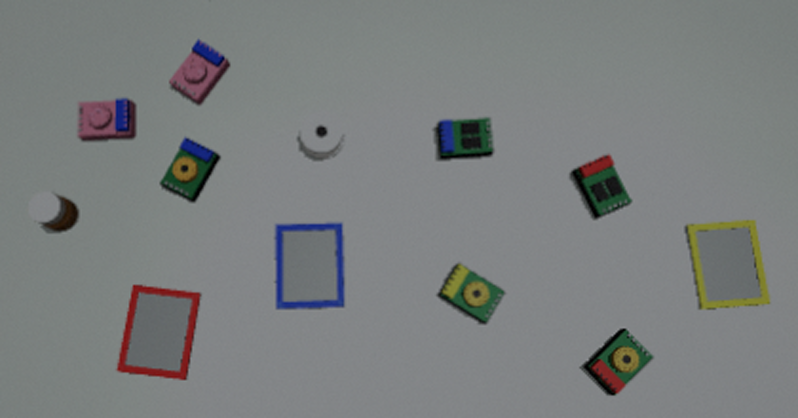

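```bash
python3 - <<'E'
from h import *
im=cv2.imread('pics/top0.png'); m=imaging.camera_model('top'); M=masks(im)
def rect(c,px,z):
    n,l,st,ce=cv2.connectedComponentsWithStats(M[c].astype(np.uint8))
    i=1+np.argmin(np.linalg.norm(ce[1:]-px,axis=1))
    pts=cv2.findContours((l==i).astype(np.uint8),0,2)[0][0].reshape(-1,2)
    w=back(m,pts,z)[:,:2].astype(np.float32)*1000
    r=cv2.minAreaRect(w); b=cv2.boxPoints(r); e0,e1=b[1]-b[0],b[2]-b[1]
    return np.array(r[0]),sorted([(np.linalg.norm(e),np.degrees(np.arctan2(e[1],e[0]))%180) for e in(e0,e1)])
for c,px in [('red',(173,275)),('blue',(253,240)),('yellow',(473,239))]:
    p,e=rect(c,px,.004); print('plate',c,p.round(1),'yaw',round((e[1][1]+90)%180-90,1))
for c,px,g in [('red',(410,297),(403,-262)),('blue',(193,178),(605,234)),('yellow',(329,248),(470,-97))]:
    p,e=rect(c,px,.03); y=e[0][1]; d=np.array([np.cos(np.radians(y)),np.sin(np.radians(y))])
    if d@(p-g)<0: d=-d;y-=180
    print('coil',c,'yaw',round(y,1),'origin',(p-25*d).round(1))
E
```

```text
plate red [413.2 262.9] yaw -4.3
plate blue [499.2  93.4] yaw 5.3
plate yellow [ 525.6 -399.9] yaw 7.4
coil red yaw 136.6 origin [ 407.1 -267. ]
coil blue yaw -24.0 origin [604.4 244.1]
coil yellow yaw 60.9 origin [473.7 -98.4]
```

```bash
python3 -m jog '[0,0,0.1,2.3,3.2,0,1, 0,0,0.2,4.6,6.4,0,1, 0,0,0.3,6.9,9.6,0,1, 0,0,0.4,9.2,12.8,0,1, 0,0,0.5,11.5,16,0,1]'; python3 -m jog '[0,0,0.1,2.3,3.2,-1,1, 0,0,0.15,4.6,6.4,-2,1, 0,0,0.2,6.9,9.6,-3,1, 0,0,0.25,9.2,12.8,-4,1, 0,0,0.25,11.5,16,-5,1]';python3 -m jog '[0,0,0,2.3,3.2,0,1, 0,0,0,4.6,6.4,0,1, 0,0,0,7.5,10.5,0,1, 0,0,0,7.5,10.5,0,1, 0,0,0,7.5,10.5,0,1]'
python3 - <<'E'
from h import *
m=imaging.camera_model('wrist'); im=imaging.read_camera('wrist'); cv2.imwrite('pics/w1.png',im)
s=monitor.read_state(); print(s['clock'],s['ee_pos'],s['tcp_rot'],s['q']); print(m)
E
```

```text
clock: 1.52
ee_pos: [0.2843, -0.3619, 0.2313]
tcp_rot: [2.92, -1.158, 0.0]
force: [0.8, -0.4, -0.5]
width: 0.0851
clock: 1.93
ee_pos: [0.3995, -0.2017, 0.1811]
tcp_rot: [3.041, -0.786, 0.001]
force: [0.1, -0.8, 0.1]
width: 0.0854
clock: 2.35
ee_pos: [0.4748, -0.0963, 0.1811]
tcp_rot: [-3.042, 0.784, 0.0]
force: [0.4, -1.1, 0.3]
width: 0.0852
2.4 [ 0.47395285 -0.09760226  0.18109809] [ 3.04133905e+00 -7.86341263e-01 -6.85289416e-04] [-3.76545540e-01  1.68164716e-01 -2.27381367e-01  1.17565325e+00
 -2.95123757e-04  1.70027151e+00]
{'vfov': 63.45262515049261, 'cx': 281.08655714736614, 'cy': 208.07823352015262, 'dist': array([-0.01930174,  0.        ,  0.        ,  0.        ,  0.        ]), 'rvec': array([-2.75196621,  0.70999199,  0.10959441]), 'tvec': array([-0.46205964,  0.11370201,  0.37674178])}
```

View pics/w1.png

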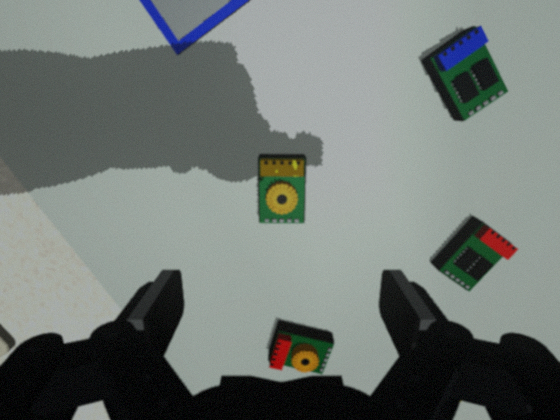

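```bash
python3 - <<'E'
from h import *
m=imaging.camera_model('wrist')
def b(u,v,z): return (back(m,[(u,v)],z)[0]*1000).round(1)[:2]
f=(b(258.5,154.5,.03)+b(305.5,154.5,.03))/2; n=(b(258.5,222.5,.02)+b(305.5,222.5,.02))/2
print('far',f,'near',n,'len',np.linalg.norm(f-n),'ctr',(f+n)/2,'yaw',np.degrees(np.arctan2(*(f-n)[::-1])))
print('width',np.linalg.norm(b(259,222,.02)-b(305,222,.02)),'coil',b(282,200,.032))
E
```

```text
far [490.1 -69.9] near [ 458.   -128.05] len 66.42162674912443 ctr [474.05  -98.975] yaw 61.100396169286334
width 43.8634243989226 coil [ 470.5 -105.4]
```

```bash
python3 -m jog '[0,0,0,0,-0.1,-4,1, 0,0,0,0,-0.1,-8,1, 0,0,0,0,-0.1,-12,1, 0,0,0,0,-0.1,-15,1, 0,0,0,0,-0.1,-16.5,1]'; python3 -m jog '[0,0,0,0,0,-0.6,1, 0,0,0,0,0,-1.1,1, 0,0,0,0,0,-1.2,1, 0,0,0,0,0,-1.2,0.3, 0,0,0,0,0,-1.2,0.3]'; python3 -m jog '[0,0,0,0,0,0,0.2, 0,0,0,0,0,0,0.2, 0,0,0,0,0,0,0.2, 0,0,0,0,0,0,0.2, 0,0,0,0,0,0,0.2]'
```

```text
clock: 2.82
ee_pos: [0.4709, -0.1004, 0.013]
tcp_rot: [-3.039, 0.794, 0.007]
force: [0.5, 0.7, 0.2]
width: 0.0852
clock: 3.23
ee_pos: [0.4743, -0.1, 0.0054]
tcp_rot: [3.04, -0.791, 0.003]
force: [0.7, 0.5, 0.1]
width: 0.0641
clock: 3.65
ee_pos: [0.4743, -0.0997, 0.0055]
tcp_rot: [3.04, -0.79, 0.003]
force: [-2.3, 0.2, 9.3]
width: 0.042
```

```bash
python3 -m jog '[0,0,0,0,0,0,0, 0,0,0,0,0,0,0, 0,0,0,0,0,1,0, 0,0,0,0,0,3,0, 0,0,0,0,0,5,0]';  python3 -m jog '[0,0,0,0,0,2,0, 0,0,0,0,0,4,0, 0,0,0,0,0,6,0, 0,0,0,0,0,6,0, 0,0,0,0,0,6,0]'
python3 - <<'E'
from h import *
im=imaging.read_camera('wrist'); cv2.imwrite('pics/w2.png',im)
s=monitor.read_state(); print(s['clock'],s['ee_pos'],s['tcp_rot'],s['width'],s['force'])
E
```

```text
clock: 4.07
ee_pos: [0.4733, -0.0992, 0.0549]
tcp_rot: [-3.04, 0.79, 0.002]
force: [0.5, -0.0, -0.2]
width: 0.0423
clock: 4.48
ee_pos: [0.4743, -0.0996, 0.1154]
tcp_rot: [3.04, -0.79, 0.004]
force: [-0.9, 0.6, 0.4]
width: 0.0419
4.5333 [ 0.4736694  -0.09936153  0.11432137] [ 3.04041770e+00 -7.90617901e-01  1.10123760e-03] 0.04267395195233612 [-0.65703282 -1.02752093 -0.94538736]
```

View pics/w2.png

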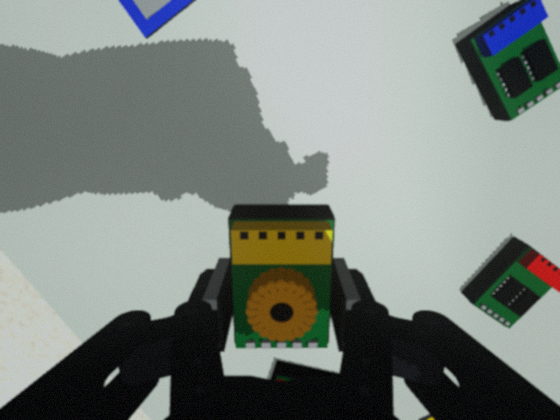

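```bash
cat >> h.py <<'E'
from scipy.optimize import least_squares
# held-module check: draw the box outline at a given origin/yaw
def corners(o,yaw,pitch=0):
    c,s=np.cos(yaw),np.sin(yaw); R=np.array([[c,-s,0],[s,c,0],[0,0,1]])@cv2.Rodrigues(np.array([0,pitch,0.]))[0]
    P=[(x,y,z) for z in(0,.02) for x,y in((.032,.022),(.032,-.022),(-.032,-.022),(-.032,.022))]+[(.032,.019,.03),(.032,-.019,.03),(.018,-.019,.03),(.018,.019,.03)]
    return (R@np.array(P).T).T+o
def draw(im,m,o,yaw,pitch=0):
    p=proj(m,corners(o,yaw,pitch)).round().astype(int)
    for k in(0,4,8): cv2.polylines(im,[p[k:k+4].reshape(-1,1,2)],True,(255,0,255),1)
    return im
E
python3 - <<'E'
from h import *
s=monitor.read_state(); m=imaging.camera_model('wrist'); im=cv2.imread('pics/w2.png')
R=cv2.Rodrigues(m['rvec'])[0]; print('cam',-R.T@m['tvec'],'fwd',R[2])
o=np.array([.474,-.0987,s['ee_pos'][2]-.0055]); cv2.imwrite('pics/w2d.png',draw(im,m,o,np.radians(61)))
E
```

```text
cam [ 0.51092467 -0.03214884  0.25802097] fwd [-0.14654903 -0.26462997 -0.9531497 ]
```

View pics/w2d.png

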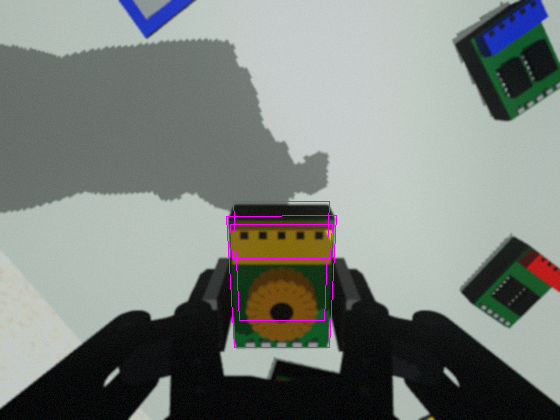

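```bash
python3 -m jog '[0,0,-0.08,0.5,-3,0,0, 0,0,-0.19,1.2,-6.5,0,0, 0,0,-0.3,1.9,-10,0,0, 0,0,-0.41,2.5,-13.5,0,0, 0,0,-0.52,3,-17,0,0]'; python3 -m jog '[0,0,-0.11,0.6,-3.5,0,0, 0,0,-0.22,1.2,-7,0,0, 0,0,-0.33,1.8,-10.5,0,0, 0,0,-0.415,2.2,-12.9,0,0, 0,0,-0.415,2.2,-13,0,0]'; python3 -m jog '[0,0,0,0,0,-2,0, 0,0,0,0,0,-5,0, 0,0,0,0,0,-7,0, 0,0,0,0,0,-8,0, 0,0,0,0,0,-8,0]'
python3 - <<'E'
from h import *
im=imaging.read_camera('wrist'); cv2.imwrite('pics/w3.png',im)
s=monitor.read_state(); print(s['clock'],s['ee_pos'],s['tcp_rot'],s['width'],s['force'])
E
```

```text
clock: 4.95
ee_pos: [0.5034, -0.2707, 0.1129]
tcp_rot: [-2.731, 1.553, 0.003]
force: [-0.4, 0.2, -0.4]
width: 0.0427
clock: 5.37
ee_pos: [0.5254, -0.4037, 0.1116]
tcp_rot: [2.349, -2.085, -0.002]
force: [0.1, 0.8, -1.7]
width: 0.0423
clock: 5.78
ee_pos: [0.5243, -0.3977, 0.0309]
tcp_rot: [-2.358, 2.075, 0.009]
force: [0.2, 0.1, -0.1]
width: 0.0425
5.8333 [ 0.52515224 -0.39853951  0.03296901] [-2.35837131  2.0751796   0.00470183] 0.042109147287752675 [-0.53544256 -0.17330432 -0.43167818]
```

View pics/w3.png

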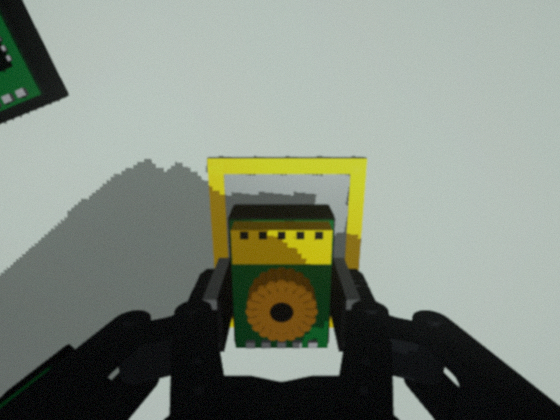

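```bash
python3 -m jog '[0,0,0,0,0,-1.2,0, 0,0,0,0,0,-2,0, 0,0,0,0,0,-2.3,0, 0,0,0,0,0,-2.5,0, 0,0,0,0,0,-2.5,0]'; python3 -m jog '[0,0,0,0,0,-0.1,0, 0,0,0,0,0,-0.1,0]'
```

```text
clock: 6.25
ee_pos: [0.5259, -0.3995, 0.0099]
tcp_rot: [2.358, -2.076, 0.001]
force: [0.2, -0.2, -1.2]
width: 0.0424
clock: 6.42
ee_pos: [0.526, -0.3997, 0.0096]
tcp_rot: [2.358, -2.076, 0.002]
force: [-1.1, 1.8, 5.5]
width: 0.0424
```

Contact (5.5 N). Release, then lift.

```bash
python3 -m jog '[0,0,0,0,0,0,0.7, 0,0,0,0,0,0,0.7, 0,0,0,0,0,0,0.8, 0,0,0,0,0,0,0.8, 0,0,0,0,0,0,0.8]'; python3 -m jog '[0,0,0,0,0,1,0.8, 0,0,0,0,0,4,0.9, 0,0,0,0,0,8,1, 0,0,0,0,0,11,1, 0,0,0,0,0,14,1]'
python3 - <<'E'
from h import *
im=imaging.read_camera('wrist'); cv2.imwrite('pics/w4.png',im)
s=monitor.read_state(); print(s['clock'],s['ee_pos'],s['tcp_rot'],s['width'],s['force'])
E
```

```text
clock: 6.83
ee_pos: [0.5257, -0.3995, 0.0083]
tcp_rot: [2.358, -2.076, -0.0]
force: [-0.4, 1.1, 0.4]
width: 0.0683
clock: 7.25
ee_pos: [0.5257, -0.3995, 0.1511]
tcp_rot: [2.358, -2.076, 0.002]
force: [0.8, 0.1, -1.0]
width: 0.0854
7.3 [ 0.5271581  -0.40084017  0.15746797] [ 2.35738811 -2.07578127  0.01458658] 0.08568392710220213 [-0.19246911 -0.4851155   6.44774232]
```

View pics/w4.png

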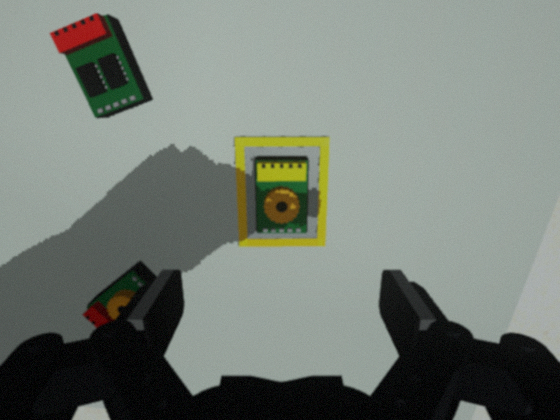

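The yellow module sits centred in the frame: module columns 254–308, frame 234–328. Next is coil_red.

```bash
python3 -m jog '[0,0,0.12,-2,2.5,0.5,1, 0,0,0.24,-4,5,1,1, 0,0,0.36,-6,7.5,1.5,1, 0,0,0.48,-8,10,2,1, 0,0,0.6,-10,12.5,2,1]'; python3 -m jog '[0,0,0.12,-1,0.8,0,1, 0,0,0.24,-1.9,0.8,0,1, 0,0,0.36,-1.9,0.8,0,1, 0,0,0.48,-1.9,0.8,0,1, 0,0,0.6,-1.9,0.8,0,1]'; python3 -m jog '[0,0,0.12,0,0,0,1, 0,0,0.24,0,0,0,1, 0,0,0.36,0,0,0,1, 0,0,0.48,0,0,0,1, 0,0,0.6,0,0,0,1]';  python3 -m jog '[0,0,0.12,0,0,0,1, 0,0,0.24,0,0,0,1, 0,0,0.36,0,0,0,1, 0,0,0.456,0,0,0,1, 0,0,0.456,0,0,0,1]'
python3 - <<'E'
from h import *
im=imaging.read_camera('wrist'); 
s=monitor.read_state(); print(s['clock'],s['ee_pos'],s['tcp_rot'],s['q'])
m=imaging.camera_model('wrist');cv2.imwrite('pics/w5r.png',im); cv2.imwrite('pics/w5.png',draw(im,m,np.array([.4071,-.267,0]),np.radians(136.6)))
E
```

```text
clock: 7.72
ee_pos: [0.4249, -0.2736, 0.1695]
tcp_rot: [2.869, -1.278, 0.003]
force: [0.3, -0.2, 0.6]
width: 0.0853
clock: 8.13
ee_pos: [0.4066, -0.2664, 0.1691]
tcp_rot: [3.119, -0.373, 0.001]
force: [-0.0, -0.0, -0.1]
width: 0.0855
clock: 8.55
ee_pos: [0.4067, -0.2665, 0.1689]
tcp_rot: [3.09, 0.565, 0.0]
force: [-0.4, 0.0, -0.6]
width: 0.0858
clock: 8.97
ee_pos: [0.4067, -0.2665, 0.1688]
tcp_rot: [2.883, 1.247, 0.0]
force: [0.4, 0.4, -0.1]
width: 0.0853
9.0167 [ 0.40670436 -0.26646221  0.16872814] [2.88684763e+00 1.23806336e+00 3.38895935e-04] [-7.52808170e-01  1.78480752e-01 -2.47118290e-01  1.14468585e+00
  1.15495878e-05  7.71126426e-03]
```

View pics/w5.png

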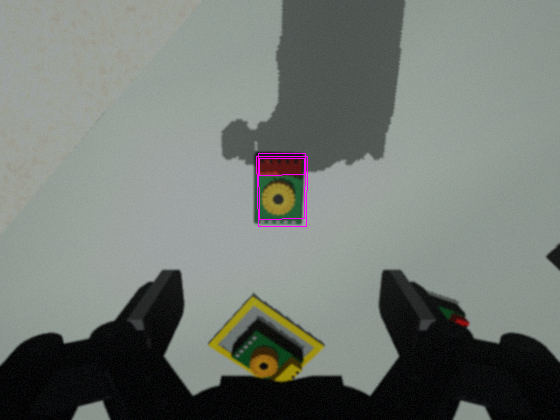

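```bash
python3 - <<'E'
from h import *
m=imaging.camera_model('wrist')
def b(u,v,z): return (back(m,[(u,v)],z)[0]*1000).round(1)[:2]
f=(b(257,154,.03)+b(304,154,.03))/2; n=(b(255.5,222,.02)+b(302.5,222,.02))/2
print(f,n,np.linalg.norm(f-n),(f+n)/2,np.degrees(np.arctan2(*(f-n)[::-1])))
E
```

```text
[ 380.8 -243.3] [ 425.95 -288.25] 63.710477945154395 [ 403.375 -265.775] 135.12718243153952
```

```bash
python3 -m jog '[0,0,-0.02,-0.3,0,-4,1, 0,0,-0.02,-0.3,0,-8,1, 0,0,-0.02,-0.3,0,-12,1, 0,0,-0.02,-0.3,0,-14,1, 0,0,-0.02,-0.3,0,-15.4,1]'; python3 -m jog '[0,0,0,0,0,-0.6,1, 0,0,0,0,0,-0.9,1, 0,0,0,0,0,-0.9,1, 0,0,0,0,0,-0.9,0.3, 0,0,0,0,0,-0.9,0.3]'; python3 -m jog '[0,0,0,0,0,0,0.2, 0,0,0,0,0,0,0.2, 0,0,0,0,0,0,0.2, 0,0,0,0,0,0,0.1, 0,0,0,0,0,0,0]'
```

```text
clock: 9.43
ee_pos: [0.4026, -0.2655, 0.012]
tcp_rot: [-2.898, -1.205, 0.002]
force: [-0.3, 1.4, -0.5]
width: 0.0854
clock: 9.85
ee_pos: [0.4043, -0.267, 0.0063]
tcp_rot: [2.897, 1.21, 0.001]
force: [-0.1, 0.0, 0.1]
width: 0.0636
clock: 10.27
ee_pos: [0.4041, -0.2668, 0.0064]
tcp_rot: [2.897, 1.211, 0.001]
force: [-1.8, 2.5, 8.4]
width: 0.0424
```

```bash
python3 -m jog '[0,0,0,0,0,1,0, 0,0,0,0,0,3.5,0, 0,0,0,0,0,7,0, 0,0,0,0,0,10,0, 0,0,0,0,0,10,0]'; python3 -m jog '[0,0,0.05,0.1,3,0,0, 0,0,0.1,0.2,7,0,0, 0,0,0.15,0.3,11,0,0, 0,0,0.2,0.4,15,0,0, 0,0,0.25,0.5,19,0,0]'; python3 -m jog '[0,0,0.05,0.1,4,0,0, 0,0,0.1,0.2,8,0,0, 0,0,0.15,0.3,12,0,0, 0,0,0.2,0.4,16,0,0, 0,0,0.25,0.4,20,0,0]'; python3 -m jog '[0,0,0.05,0,4,0,0, 0,0,0.1,0,8,0,0, 0,0,0.15,0,11,0,0, 0,0,0.205,0,13.5,0,0, 0,0,0.205,0,13.9,0,0]'; python3 -m jog '[0,0,0,0,0,-2,0, 0,0,0,0,0,-4,0, 0,0,0,0,0,-6,0, 0,0,0,0,0,-7,0, 0,0,0,0,0,-7,0]'
python3 - <<'E'
from h import *
im=imaging.read_camera('wrist'); cv2.imwrite('pics/w6.png',im)
s=monitor.read_state(); print(s['clock'],s['ee_pos'],s['tcp_rot'],np.degrees(2*np.arctan2(s['tcp_rot'][1],s['tcp_rot'][0])))
E
```

```text
clock: 10.68
ee_pos: [0.4057, -0.2682, 0.1109]
tcp_rot: [2.891, 1.209, 0.006]
force: [0.8, -0.6, -0.1]
width: 0.0419
clock: 11.1
ee_pos: [0.4082, -0.0749, 0.1053]
tcp_rot: [2.723, 1.565, 0.001]
force: [1.9, -0.3, -1.0]
width: 0.0423
clock: 11.52
ee_pos: [0.4124, 0.1255, 0.1055]
tcp_rot: [2.506, 1.894, 0.001]
force: [1.4, -0.6, -0.7]
width: 0.0424
clock: 11.93
ee_pos: [0.4124, 0.266, 0.1052]
tcp_rot: [-2.295, -2.145, -0.002]
force: [0.1, -1.2, -1.2]
width: 0.0424
clock: 12.35
ee_pos: [0.4113, 0.2616, 0.0332]
tcp_rot: [-2.302, -2.136, 0.006]
force: [-1.3, 0.4, -0.9]
width: 0.0421
12.4 [0.41200694 0.26190514 0.03451266] [-2.30220696 -2.1366217   0.00332316] -274.2727214144518
```

View pics/w6.png

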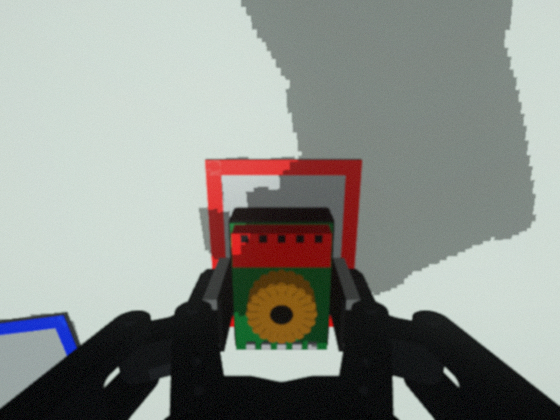

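```bash
python3 -m jog '[0,0,0,0.1,0.1,-1.2,0, 0,0,0,0.1,0.1,-1.8,0, 0,0,0,0.1,0.1,-2.1,0, 0,0,0,0.1,0.1,-2.3,0, 0,0,0,0.1,0.1,-2.3,0]'; python3 -m jog '[0,0,0,0,0,-0.1,0, 0,0,0,0,0,-0.1,0]'
```

```text
clock: 12.82
ee_pos: [0.4137, 0.2634, 0.0124]
tcp_rot: [2.302, 2.138, 0.0]
force: [0.6, -0.1, -0.3]
width: 0.0422
clock: 12.98
ee_pos: [0.4139, 0.2636, 0.0116]
tcp_rot: [2.302, 2.138, 0.001]
force: [0.7, -0.4, -1.1]
width: 0.042
```

```bash
python3 -m jog '[0,0,0,0,0,-0.1,0, 0,0,0,0,0,-0.1,0, 0,0,0,0,0,-0.15,0, 0,0,0,0,0,-0.15,0]'
```

```text
clock: 13.32
ee_pos: [0.4139, 0.2636, 0.0104]
tcp_rot: [2.302, 2.138, 0.001]
force: [-2.1, -1.3, 8.2]
width: 0.0426
```

```bash
python3 -m jog '[0,0,0,0,0,0,0.7, 0,0,0,0,0,0,0.7, 0,0,0,0,0,0,0.8, 0,0,0,0,0,0,0.8, 0,0,0,0,0,0,0.8]'; python3 -m jog '[0,0,0,0,0,1,0.8, 0,0,0,0,0,4,0.9, 0,0,0,0,0,8,1, 0,0,0,0,0,12,1, 0,0,0,0,0,15.5,1]'
python3 - <<'E'
from h import *
im=imaging.read_camera('wrist'); cv2.imwrite('pics/w7.png',im)
E
python3 -m jog '[0,0,-0.1,3.5,-0.4,0,1, 0,0,-0.2,7.5,-0.8,0,1, 0,0,-0.3,11.5,-1.2,0,1, 0,0,-0.344,15.5,-1.6,0,1, 0,0,-0.344,19,-2,0,1]'; python3 -m jog '[0,0,0,0,0,0,1,0,0,0,0,0,0,1]'
python3 - <<'E'
from h import *
im=imaging.read_camera('wrist'); 
s=monitor.read_state(); print(s['clock'],s['ee_pos'],s['tcp_rot'],s['q'])
m=imaging.camera_model('wrist');cv2.imwrite('pics/w8r.png',im); cv2.imwrite('pics/w8.png',np.hstack([cv2.resize(cv2.imread('pics/w7.png'),(399,300)),cv2.resize(draw(im,m,np.array([.6044,.2441,0]),np.radians(-24)),(399,300))]))
E
```

```text
clock: 13.73
ee_pos: [0.4137, 0.2635, 0.0097]
tcp_rot: [-2.302, -2.138, 0.0]
force: [-0.1, 0.4, 0.5]
width: 0.0682
clock: 14.15
ee_pos: [0.4135, 0.2635, 0.1671]
tcp_rot: [2.302, 2.138, 0.001]
force: [1.0, 0.4, 0.5]
width: 0.0852
clock: 14.62
ee_pos: [0.6059, 0.243, 0.1644]
tcp_rot: [2.637, 1.708, 0.0]
force: [0.2, -0.2, 0.6]
width: 0.0854
clock: 14.78
ee_pos: [0.6049, 0.2428, 0.163]
tcp_rot: [-2.635, -1.71, 0.003]
force: [-0.3, -0.1, -0.2]
width: 0.0853
14.8333 [0.60364503 0.24318754 0.16363056] [-2.63375142 -1.71119489  0.00290808] [2.54098028e-01 4.56214975e-01 1.49393099e-01 1.26597092e+00
 1.32764799e-04 6.72540755e-01]
```

View pics/w8.png

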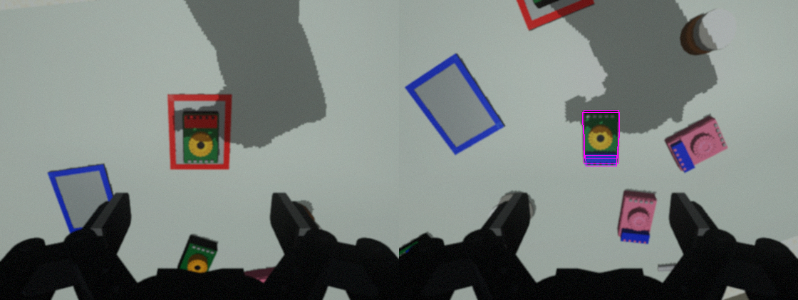

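View pics/w8r.png

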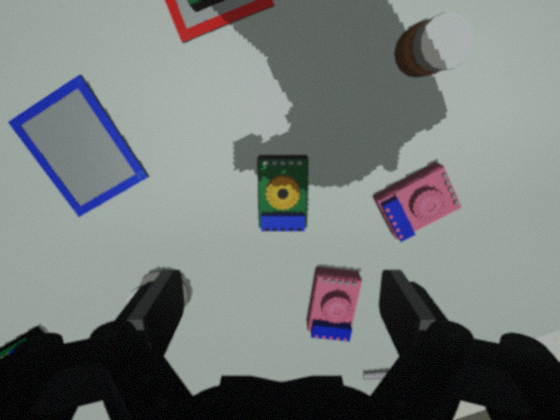

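```bash
python3 -m jog '[0,0,0,0,0.1,-4,1, 0,0,0,0,0.1,-8,1, 0,0,0,0,0.1,-12,1, 0,0,0,0,0.1,-14,1, 0,0,0,0,0.1,-15,1]'; python3 -m jog '[0,0,0,0,0,-0.6,1, 0,0,0,0,0,-0.8,1, 0,0,0,0,0,-0.8,1, 0,0,0,0,0,-0.8,0.3, 0,0,0,0,0,-0.8,0.3]'; python3 -m jog '[0,0,0,0,0,0,0.2, 0,0,0,0,0,0,0.2, 0,0,0,0,0,0,0.2, 0,0,0,0,0,0,0.1, 0,0,0,0,0,0,0]'
```

```text
clock: 15.25
ee_pos: [0.6005, 0.2445, 0.0119]
tcp_rot: [-2.632, -1.713, 0.007]
force: [0.3, -0.3, -0.5]
width: 0.0853
clock: 15.67
ee_pos: [0.6045, 0.2448, 0.0084]
tcp_rot: [2.633, 1.712, 0.004]
force: [0.5, 0.2, -0.3]
width: 0.0639
clock: 16.08
ee_pos: [0.6043, 0.2447, 0.0081]
tcp_rot: [2.633, 1.712, 0.003]
force: [-0.4, -0.3, 6.5]
width: 0.0423
```

```bash
python3 -m jog '[0,0,0,0,0,1,0, 0,0,0,0,0,3.5,0, 0,0,0,0,0,7,0, 0,0,0,0,0,10,0, 0,0,0,0,0,10,0]'; python3 -m jog '[0,0,0.1,-2.1,-3,0,0, 0,0,0.2,-4.2,-6,0,0, 0,0,0.3,-6.3,-9,0,0, 0,0,0.4,-8.4,-12,0,0, 0,0,0.51,-10.5,-15.1,0,0]'; python3 -m jog '[0,0,0,0,0,-2,0, 0,0,0,0,0,-4,0, 0,0,0,0,0,-6,0, 0,0,0,0,0,-7,0, 0,0,0,0,0,-7,0]'
python3 - <<'E'
from h import *
im=imaging.read_camera('wrist'); cv2.imwrite('pics/w9.png',im)
s=monitor.read_state(); print(s['clock'],s['ee_pos'],s['tcp_rot'],np.degrees(2*np.arctan2(s['tcp_rot'][1],s['tcp_rot'][0])))
E
```

```text
clock: 16.5
ee_pos: [0.6063, 0.2453, 0.1141]
tcp_rot: [2.631, 1.711, 0.014]
force: [0.3, 1.5, -0.2]
width: 0.0423
clock: 16.92
ee_pos: [0.4975, 0.0926, 0.1072]
tcp_rot: [2.11, 2.327, 0.001]
force: [1.1, -0.7, -0.6]
width: 0.0422
clock: 17.33
ee_pos: [0.4975, 0.0933, 0.0353]
tcp_rot: [-2.116, -2.319, 0.003]
force: [0.4, 0.5, 0.2]
width: 0.0422
17.3833 [0.49820016 0.09341809 0.03649043] [-2.11613291e+00 -2.32042887e+00  1.71065442e-03] -264.726982804672
```

View pics/w9.png

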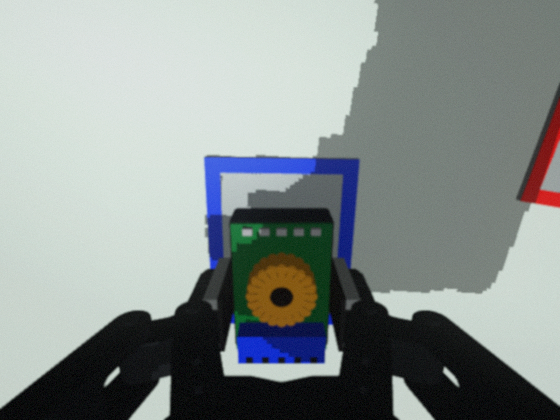

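Aligned. Contact is expected at TCP z ≈ 0.012.

```bash
python3 -m jog '[0,0,0,0,0,-1.2,0, 0,0,0,0,0,-1.9,0, 0,0,0,0,0,-2.2,0, 0,0,0,0,0,-2.4,0, 0,0,0,0,0,-2.4,0]'; python3 -m jog '[0,0,0,0,0,-0.1,0, 0,0,0,0,0,-0.1,0]'
```

```text
clock: 17.8
ee_pos: [0.4988, 0.0936, 0.0129]
tcp_rot: [2.117, 2.321, 0.0]
force: [-0.6, 0.2, -0.5]
width: 0.0424
clock: 17.97
ee_pos: [0.499, 0.0936, 0.0121]
tcp_rot: [2.116, 2.321, 0.001]
force: [0.4, 0.1, -1.7]
width: 0.0423
```

```bash
python3 -m jog '[0,0,0,0,0,-0.1,0, 0,0,0,0,0,-0.1,0, 0,0,0,0,0,-0.1,0]'
```

```text
clock: 18.22
ee_pos: [0.499, 0.0935, 0.012]
tcp_rot: [2.116, 2.321, 0.002]
force: [-3.9, 0.1, 12.4]
width: 0.0421
```

```bash
python3 -m jog '[0,0,0,0,0,0,0.7, 0,0,0,0,0,0,0.7, 0,0,0,0,0,0,0.8, 0,0,0,0,0,0,0.8, 0,0,0,0,0,0,0.8]'; python3 -m jog '[0,0,0,0,0,1,0.8, 0,0,0,0,0,4,0.9, 0,0,0,0,0,8,1, 0,0,0,0,0,12,1, 0,0,0,0,0,15,1]'; python3 -m jog '[0,0,0,-3,0,2,1, 0,0,0,-6,0,4,1, 0,0,0,-9,0,4,1, 0,0,0,-9,0,4,1, 0,0,0,-9,0,4,1]'
python3 - <<'E'
from h import *
im=imaging.read_camera('top'); cv2.imwrite('pics/top1.png',cv2.resize(im[100:320,90:510],None,fx=1.9,fy=1.9,interpolation=2))
w=imaging.read_camera('wrist'); cv2.imwrite('pics/w10.png',w)
s=monitor.read_state(); print(s['clock'],s['ee_pos'],abs(s['qvel']).max())
E
```

```text
clock: 18.63
ee_pos: [0.4987, 0.0935, 0.0107]
tcp_rot: [-2.117, -2.321, 0.0]
force: [-0.0, 0.7, -0.1]
width: 0.0685
clock: 19.05
ee_pos: [0.499, 0.0935, 0.1638]
tcp_rot: [2.116, 2.32, 0.002]
force: [0.9, 0.2, -0.2]
width: 0.0853
clock: 19.47
ee_pos: [0.4079, 0.0936, 0.2014]
tcp_rot: [2.116, 2.321, 0.002]
force: [0.4, 0.5, 1.1]
width: 0.0852
19.5667 [0.40926275 0.09349387 0.20073663] 0.02065920758114397
```

View pics/top1.png

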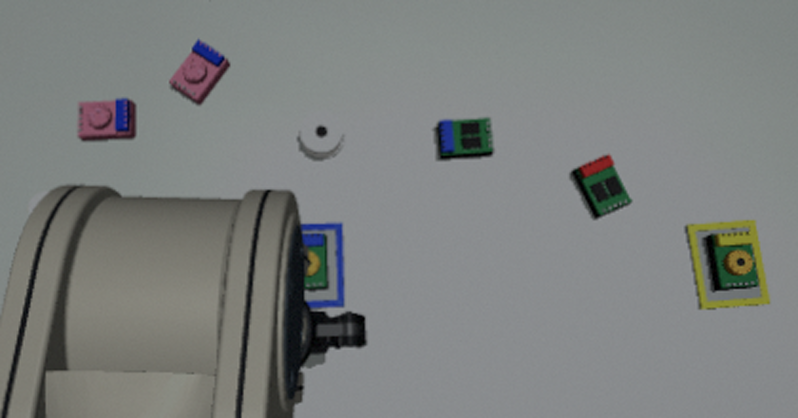

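View pics/w10.png

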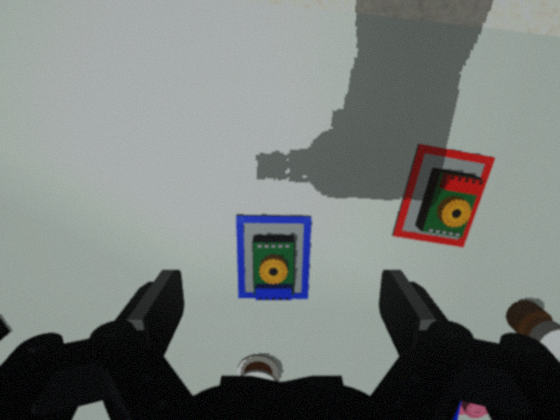

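The wrist view shows the blue module in its frame at (273,255) and the red one at (450,200), which looks displaced by parallax. The arm hides part of the top view, so I'll clear it and measure.

```bash
python3 -m jog '[0,0,0,0,-4,0,1, 0,0,0,0,-8,0,1, 0,0,0,0,-12,0,1, 0,0,0,0,-16,0,1, 0,0,0,0,-20,0,1]'; python3 -m jog '[0,0,0,0,-4,0,1, 0,0,0,0,-8,0,1, 0,0,0,-2,-12,0,1, 0,0,0,-3,-16,0,1, 0,0,0,-4,-19,0,1]';python3 -m jog '[0,0,0,0,-4,0,1, 0,0,0,-3,-8,0,1, 0,0,0,-6,-11,0,1, 0,0,0,-8,-13,0,1, 0,0,0,-8,-13,0,1]'
python3 - <<'E'
from h import *
im=imaging.read_camera('top'); cv2.imwrite('pics/top2r.png',im)
m=imaging.camera_model('top'); M=masks(im)
for c,p,y in [('red',(.4132,.2629),-4.3+180),('blue',(.4992,.0934),5.3),('yellow',(.5256,-.3999),7.4)]:
    t=np.radians(y); d=np.array([np.cos(t),np.sin(t)]); n=np.array([-d[1],d[0]])
    # coil gold mask near plate
    px=proj(m,[[*p,.03]])[0]
    yy,xx=np.nonzero((M['gold']|M['yellow'])&True)
    k=np.hypot(xx-px[0],yy-px[1])<11
    g=back(m,[(xx[k].mean(),yy[k].mean())],.036)[0,:2]-p
    print(c,'coil in plate frame mm (expect about -7.5,0)',(g@d*1000).round(1),(g@n*1000).round(1),k.sum())
    draw(im,m,np.array([*p,.004]),t)
for n in ['plain_red','plain_blue','flux_bottle','wire_reel']:
    o=imaging.tip_of('top',n)[:1]; print(n,(back(m,[np.array(o[0]['xy'])*[560,420]],0)[0]*1000).round()[:2] if o else None)
cv2.imwrite('pics/top2.png',cv2.resize(im[100:320,90:510],None,fx=1.9,fy=1.9,interpolation=2))
s=monitor.read_state(); print(s['clock'],s['ee_pos'],abs(s['qvel']).max())
E
```

```text
clock: 19.98
ee_pos: [0.4091, -0.1087, 0.2002]
tcp_rot: [-2.116, -2.321, 0.0]
force: [2.7, 0.4, -0.0]
width: 0.0853
clock: 20.4
ee_pos: [0.3682, -0.2998, 0.1998]
tcp_rot: [-2.117, -2.32, 0.0]
force: [0.9, -0.2, 0.2]
width: 0.0854
clock: 20.82
ee_pos: [0.2852, -0.4317, 0.1992]
tcp_rot: [-2.122, -2.314, 0.002]
force: [0.3, 0.2, 0.2]
width: 0.0855
red coil in plate frame mm (expect about -7.5,0) -6.1 -0.6 126
blue coil in plate frame mm (expect about -7.5,0) -2.7 0.3 103
yellow coil in plate frame mm (expect about -7.5,0) 1.4 -0.8 157
plain_red [ 615. -249.]
plain_blue [662. -87.]
flux_bottle None
wire_reel [660.  85.]
21.0667 [ 0.28942873 -0.42606484  0.20030459] 0.014260228866668669
```

View pics/top2.png

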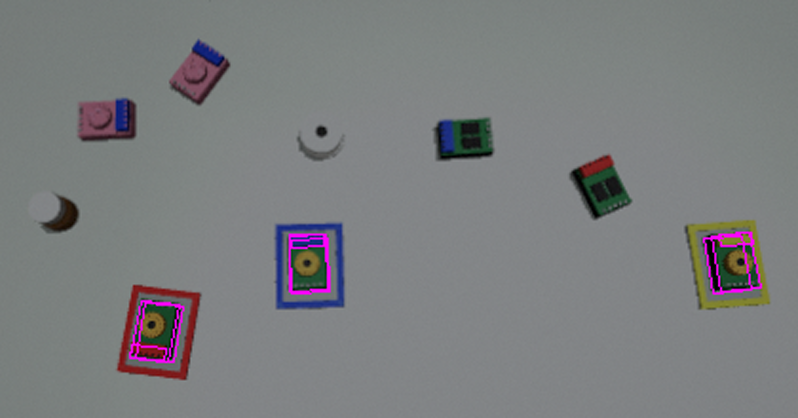

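```bash
python3 -c "
from station import hand_in; print(hand_in())"
```

```text
the job is handed in; nothing more can be done
None
```

I placed all three coil modules on the plates matching their connectors and handed the job in at about 21 s of the 96 s. I lowered each one until I felt contact (5–12 N) and only then opened the fingers.

- **Placement:** In the last top view, the modules match outlines drawn for a perfectly centred module. The measured coil centres are within 1 mm across the plate. Lengthwise the red one is 1–2 mm from where it should be and the blue about 5 mm. Both are within the 14 mm limit.
- **One reading that disagreed:** The yellow module read about 9 mm off lengthwise. I put that down to its yellow connector mixing into the colour mask. The top view's outline and the wrist picture taken right after release both show it centred, so I did not move it again.
- **Things left alone:** Both plain modules and the reel measured within about 3 mm of where they started. The network did not find the jar in the last picture, but by eye it stands where it did at the start, and the pink look-alikes are in place too.

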